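# Uncover the sloped thread holder and set out the spool

### The arm

A 7-joint arm with a two-finger parallel gripper is mounted at the origin on a cart in front of the work surface, level with it; the furniture and walls round the work are solid. World frame = base frame: x ahead of the robot, y to its left, z up, the work surface at z = 0. Lengths are in m, angles in rad, forces in N, time in s.
With the tool pointing down it reaches from about 0.35 to 0.775 m from the base axis. Payload 3.1 kg.
Tool frame: the origin (TCP) lies at the very end of the fingers, on their centre line; the grasp point (between the pads) lies 19 mm behind it; z points along the fingers, y is the direction in which the jaws open and shut (so a half turn about z gives the same grasp; the last joint's range is limited). The gripper opens to 85 mm and grips with 20 to 120 N. Pads are 22 mm wide; open, the fingers measure 114 mm over their backs; the gripper's body (76 mm by 85 mm) begins 54 mm behind the grasp point. The pads swing forward as they close: fully open they stand 13 mm farther back than shut.
Start: joints at [-1.337, 0.311, 0.014, 1.512, -0.004, 1.319, -0.027], TCP at [0.15, 0.529, 0.231] pointing down, gripper open.
Joint ranges: [-2.7, 2.7], [-0.3, 1.91], [-1.27, 1.3], [0.12, 2.57], [-1.44, 4.58], [0.2, 2.03], [-3.05, 3.05]. Speed limits (rad/s): [2.79, 2.79, 3.14, 3.14, 3.14, 3.14, 3.14].

### API

Orientations are given as a unit quaternion [w, x, y, z].
In Python, from bench import get_obs, optics, hand_in, nets gives the robot as it stands. The module is installed in compiled form; this text tells all that it offers.
- The arm moves only by the tool arm_command, never from a script. Its argument "increments" is a list that holds one entry, the list of rows, each a list of 7 numbers: the finger opening in mm, from 0 to 85.4, then the shift along the tool's x, y, z in mm, then the turn, a rotation vector about the tool's x, y, z in rad. A call has 1 to 12 rows; each row shifts and turns the commanded pose from where the row before left it, along the tool's axes as they then stand; what a row does not reach is not made up. A row lasts 1/12 s, in which the tool goes at most 41.7 mm and 7.16 degrees, less where a joint would pass 70% of its speed; a pose out of reach is approached as far as the arm can. A call is refused whole if a number of a shift passes 41.7 or a number of a turn 0.125, either way. A call with a gripper value outside its range is refused whole. The fingers move at their own pace and stop on an object; "newtons" is the grip in N (left out, the last holds). Time passes only in rows, so rows that do not move let the fingers close. It gives the time, the measured TCP pose, the force and the opening at its end, in the units of the state.
- get_obs(): the state, without advancing time (a new reading comes with each control period).
- optics.grab_frame(name): name is "side" or "top"; returns the picture (480x640x3 uint8, red, green, blue); there is no depth.
- optics.calibration(name): a dict with "intrinsics" (3x3 intrinsics, pixels), "R" (3x3) and "t" (3): a world point X has camera coordinates R X + t. Camera axes: x right, y down, z forward; pixel columns grow to the right and rows downward; lengths in m; the calibration is good to about 2 mm. A picture is of the moment at which its call begins. calibration takes no time and is no camera call.
- hand_in(): hands the job in, once; it reports no verdict.
Trained networks look in the newest picture that a camera, given by its name, has taken for a name from the list of things; names that differ only in an ending like _2 or _b are one class to them, and where a whole thing is asked for, a point or a joint stands for the part that bears it (a point fixed in the world has none). Each returns a list of dicts, best first, with "p" (0 to 1); they miss things now and then, are a little off and sometimes report something else, mostly with a low value. They report only what shows in the picture. A call takes as long as a camera call. They do not tell look-alikes from the thing itself.
- nets.silhouettes(camera, thing): "pixels" (480x640 bool, what is visible of it).
- nets.place_of(camera, thing): "position" ([x, y, z] in m, in the coordinates of the camera as it stood for that picture, good to about 4 mm: a listed point, or the origin of a listed thing).
The state is a dict: "time": time; "joint_positions": joint angles; "joint_velocities": joint speeds; "tau": joint torques, N m; "eef_pos": TCP position; "tool_rot": TCP orientation; "ft_force": force on the tool from outside, world axes, zero at the start; "torque": the same for the moment, N m; "opening": finger opening in m.
Only numpy, scipy, OpenCV 4.12 (cv2) and the standard library are available. Lean on these libraries where they do the work, as an engineer would, in place of code of your own. Each camera call takes 0.05 s, during which the arm holds its last target.

### The job

Get the thread out for sewing: lift the aluminium dust cover off the sloped thread holder by its black knob and set it down, open side down, in the shallow grey tray, leaving the spool in its cup for now. Then take the spool out of its cup and stand it upright on the round cork mat, wholly on the mat. Set both down without dropping them, and leave the dye bottle, the wax tin and the wax stick on the bench where they are.

Things in the scene. Friction and masses are not known exactly. Their poses are not given: they have to be found in the camera images.
- stand: Thread holder: fixed plywood stand, base 130 x 130 mm, its front (-x) turned to face between the robot and the robot's left (yaw -0.8 to -1.25). Origin on the bench under the centre of its seat; x to its back, y to its left, z up. Its deck slopes 32 degrees down to its front; the deck's normal is (-0.530, 0, 0.848) in the stand's frame. A back panel stands at x = 39 to 49 mm.
- seat (a point): Centre of the round steel seat (radius 41 mm) on the sloped deck, 62 mm above the bench. On it stands a steel cup, coaxial with the deck's normal: outer radius 27.5, inner radius 24 mm, rim 17 mm and inner floor 3 mm above the seat.
- board_edge (a point): Middle of the lower front edge of the board that hangs over the seat: 222 mm above the bench, at x = -33 mm in the stand's frame. The board is 140 mm wide and runs 100 mm back from here, with two fixed dye bottles on it. A gripper coming straight down would strike it: come in tilted, along the deck's normal.
- cover: Loose aluminium dust cap, about 80 g: outer radius 33, inner radius 30, inner height 58, outer height 61 mm, open below with a rim flange of radius 37 mm, 4 mm thick; black knob on top (20 mm across, from 61 to 87 mm). Origin at the centre of its open rim, z along its axis to the knob. At the start it stands on the seat over cup and spool, z along the deck's normal, perhaps a few mm off centre. Draw it about 60 mm along its axis to clear the spool.
- knob (a point): Middle of the cover's knob, 74 mm above the cover's origin along its z.
- spool: Natural-coloured thread spool, a plain cylinder in effect, 44 mm across and 50 mm tall, 60 g give or take. Origin at the centre of its underside, z along its axis. At the start it stands in the holder's cup, tilted 32 degrees like it, standing 36 mm out of the cup, hidden under the cover. Either end may be up at the end.
- spool_mid (a point): Centre of the spool, 25 mm above its origin along its z.
- tray: Shallow grey tray fixed to the bench, 120 x 120 mm outside, walls 4 mm thick and 16 mm high. Origin under its centre on the bench. It stands to the left or right in front of the holder.
- tray_in (a point): Centre of the tray's inner floor, on its surface.
- mat: Round cork mat fixed to the bench, 90 mm across, 4 mm thick. Origin at the centre of its underside on the bench. It stands on the other side from the tray.
- bottle: Bystander: loose brown dye bottle with a grey cap, 42 mm across, 92 mm tall, standing on the bench right of the holder. Origin at the centre of its underside.
- tin: Bystander: loose red-brown wax tin, 69 mm across, 22 mm high, on the bench left of the holder. Origin at the centre of its underside.
- wax: Bystander: loose heel wax stick, 22 x 75 x 18 mm, white with a black end, lying in front of the holder. Origin at the centre of its underside.
Things that resemble listed ones, but are neither listed nor needed, are in the scene too. There is more than one size of the mat; the job needs the smaller.

How it is judged:
By the outcome, as a careful person would: the job done as asked, in the order asked, and still so for the second after the job is handed in, with the robot touching nothing.
It also fails if it takes over 67 s, if anything falls off the work surface, if the arm or the gripper's body presses on something with over 40 N, if the wrist force passes 120 N, or if a joint passes its speed limit or range.

## Working session

There is one attempt and no reset: what is moved stays moved. The work goes in short steps, Python scripts to look and compute and a tool call to move; the robot and the scene stay as the last step left them, time stands still between calls to the robot, and variables do not carry over. Pictures are saved under pics/ and viewed, and the job is handed in when it is done.

Besides the shell and the picture viewer there is one more tool, called after "Call:" as a command line: name --argument value ..., lists and objects as JSON in quotes. arm_command: Moves the arm, as the interface text tells. Its arguments: {"type":"object","properties":{"increments":{"type":"array"},"newtons":{"type":"number"}},"required":["increments"]}

```bash
mkdir -p pics
python3 - <<'E'
from bench import get_obs, optics, nets
import cv2, numpy as np
o=get_obs()
for k,v in o.items(): print(k,np.round(v,4))
for c in ("side","top"):
    im=optics.grab_frame(c); cv2.imwrite(f"pics/{c}0.png",im[:,:,::-1])
    cal=optics.calibration(c); print(c,np.round(cal["intrinsics"],1).tolist(),np.round(-cal["R"].T@cal["t"],3), np.round(cal["R"],3).tolist())
    for th in ["stand","seat","board_edge","cover","knob","tray","tray_in","mat","bottle","tin","wax"]:
        r=nets.place_of(c,th)
        for d in r[:4]: print(c,th,round(d["p"],2),np.round(cal["R"].T@(np.array(d["position"])-cal["t"]),4))
print(get_obs()["time"])
E
```

```text
time 0.0
joint_positions [-1.3367  0.3117  0.014   1.5131 -0.0044  1.3192 -0.0272]
joint_velocities [ 0.0012 -0.0002  0.0012  0.001  -0.0011  0.0017  0.0008]
tau [-2.00000e-04 -3.79910e+01  1.46000e-01 -2.30597e+01  1.22000e-02
  1.36000e-02 -0.00000e+00]
eef_pos [0.1496 0.5285 0.2302]
tool_rot [-1.000e-04  1.374e-01  9.905e-01 -1.200e-03]
ft_force [-0.4246  0.2778 -0.3597]
torque [-0.0271 -0.0129  0.0039]
opening 0.0853
side [[433.4, 0.0, 308.6], [0.0, 433.4, 247.2], [0.0, 0.0, 1.0]] [0.386 0.592 0.741] [[-0.99, -0.143, -0.0], [-0.099, 0.689, -0.718], [0.103, -0.711, -0.696]]
side stand 0.64 [ 0.5839 -0.0689  0.003 ]
side seat 0.58 [ 0.5826 -0.068   0.062 ]
side board_edge 0.87 [ 0.5627 -0.0396  0.2257]
side board_edge 0.33 [ 0.5839 -0.0661  0.0039]
side cover 0.76 [ 0.5837 -0.0673  0.0629]
side cover 0.52 [ 0.5817 -0.0669  0.0036]
side knob 0.79 [ 0.5639 -0.0345  0.1229]
side tray 0.67 [0.4512 0.261  0.0016]
side tray_in 0.75 [0.4511 0.2595 0.0008]
side mat 0.81 [ 0.422  -0.2846 -0.0005]
side mat 0.78 [0.4142 0.0932 0.0019]
side tin 0.96 [ 0.5873  0.2337 -0.002 ]
side wax 0.96 [ 0.3647 -0.0275  0.0013]
side wax 0.29 [0.4538 0.2605 0.0012]
top [[570.2, 0.0, 319.4], [0.0, 570.2, 244.0], [0.0, 0.0, 1.0]] [ 0.351 -0.013  1.229] [[-0.024, -1.0, -0.01], [-0.993, 0.025, -0.114], [0.114, 0.007, -0.993]]
top stand 0.64 [ 0.5796 -0.0645  0.0606]
top stand 0.63 [ 0.5855 -0.0651  0.0046]
top seat 0.71 [ 4.489e-01  2.605e-01 -4.000e-04]
top board_edge 0.63 [ 0.565  -0.0414  0.225 ]
top cover 0.78 [ 0.581  -0.0634  0.0616]
top knob 0.64 [ 0.5603 -0.0384  0.1244]
top tray 0.82 [ 0.4487  0.2652 -0.0005]
top tray_in 0.72 [ 0.4551  0.2608 -0.0015]
top mat 0.78 [ 0.4173 -0.2849  0.0029]
top mat 0.74 [ 0.4555  0.2598 -0.0012]
top mat 0.71 [ 0.4176  0.0971 -0.0019]
top bottle 0.64 [ 0.6086 -0.2405 -0.0024]
top tin 0.84 [ 0.5836  0.2359 -0.0011]
top wax 0.67 [ 0.3595 -0.0286 -0.0013]
1.2
```

View pics/side0.png

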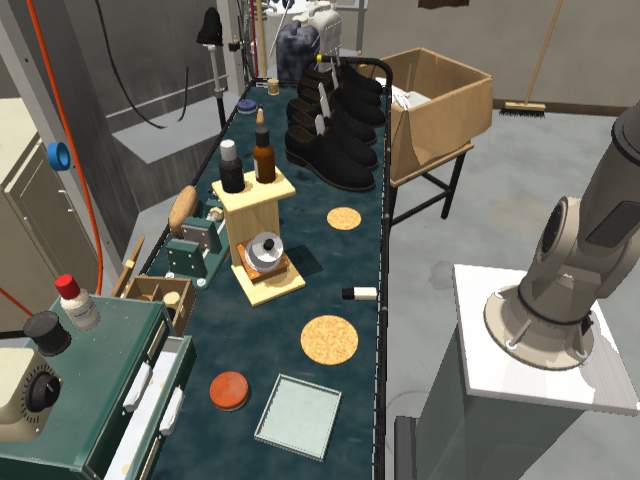

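View pics/top0.png

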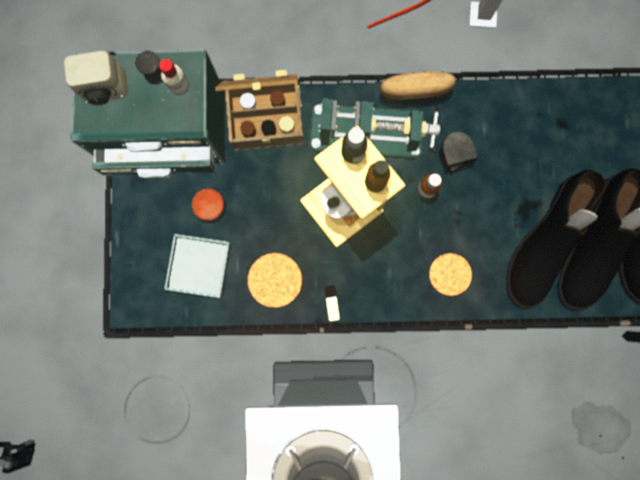

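```bash
cat > h.py <<'E'
import numpy as np, cv2
from scipy.spatial.transform import Rotation as Ro
from bench import get_obs, optics, nets
def proj(c,P):
    k=optics.calibration(c); q=(k["R"]@np.atleast_2d(P).T).T+k["t"]; u=(k["intrinsics"]@q.T).T
    return u[:,:2]/u[:,2:]
def ray_z(c,uv,z):
    k=optics.calibration(c); o=-k["R"].T@k["t"]; d=k["R"].T@np.linalg.solve(k["intrinsics"],[uv[0],uv[1],1.])
    return o+d*(z-o[2])/d[2]
def W(c,p):
    k=optics.calibration(c); return k["R"].T@(np.array(p)-k["t"])
def crop(im,u0,v0,u1,v1,s,name):
    cv2.imwrite(name,cv2.resize(im[v0:v1,u0:u1],None,fx=s,fy=s,interpolation=cv2.INTER_CUBIC)[:,:,::-1])
def pose():
    o=get_obs(); q=o["tool_rot"]; return np.array(o["eef_pos"]),Ro.from_quat([q[1],q[2],q[3],q[0]])
def stand(yaw,xy,P):
    return Ro.from_euler('z',yaw).apply(P)+np.array([xy[0],xy[1],0])
E
python3 - <<'E'
from h import *
a=optics.grab_frame("top");b=optics.grab_frame("side")
crop(a,290,110,450,260,5,"pics/tc.png"); crop(b,200,120,330,320,3,"pics/sc.png")
E
```

```text
(no output)
```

View pics/tc.png

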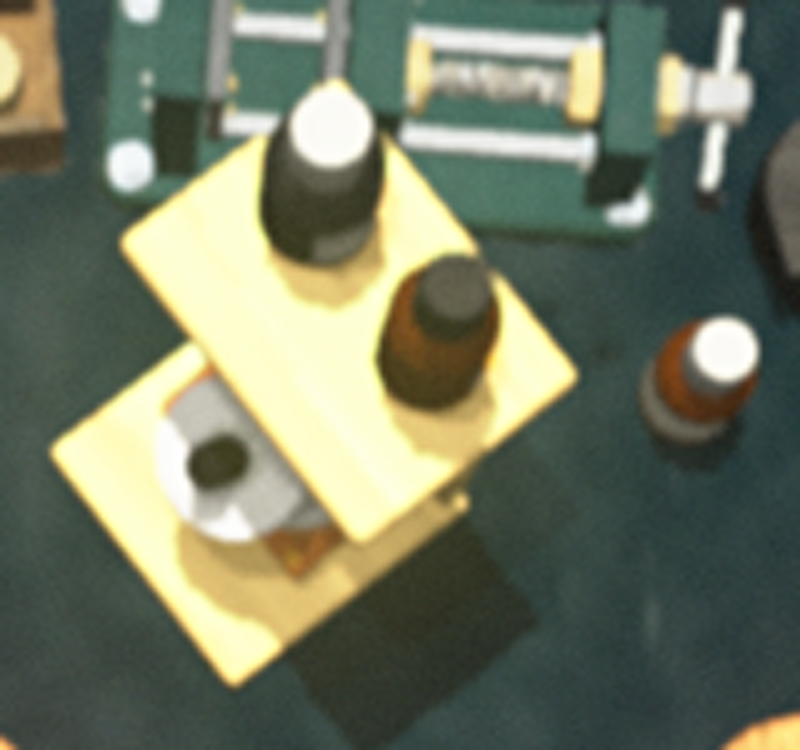

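View pics/sc.png

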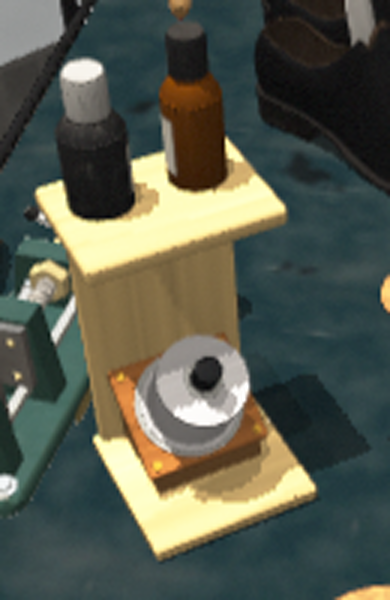

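Run:
```python
from h import *
def ed(c,a,b,z):
    A,B=ray_z(c,a,z),ray_z(c,b,z); d=B-A
    yaw=np.arctan2(-d[0],d[1]);
    if yaw>0: yaw-=np.pi
    print(c,z,np.round(A,4),np.round(B,4),"len",round(np.linalg.norm(d),4),"yaw",round(yaw,3), "mid",np.round((A+B)/2,4))
ed("top",(290+122/5,110+240/5),(290+362/5,110+540/5),.23)
ed("top",(290+52/5,110+450/5),(290+235/5,110+685/5),.01)
ed("side",(200+85/3,120+280/3),(200+286/3,120+222/3),.222)
ed("side",(200+160/3,120+558/3),(200+317/3,120+494/3),.0)
```

```text
top 0.23 [ 6.214e-01 -6.000e-04  2.300e-01] [ 0.5103 -0.0831  0.23  ] len 0.1384 yaw -0.932 mid [ 0.5658 -0.0418  0.23  ]
top 0.01 [0.5883 0.0346 0.01  ] [ 0.4837 -0.042   0.01  ] len 0.1297 yaw -0.939 mid [ 0.536  -0.0037  0.01  ]
side 0.222 [ 0.6245 -0.0075  0.222 ] [ 0.5101 -0.0841  0.222 ] len 0.1377 yaw -0.981 mid [ 0.5673 -0.0458  0.222 ]
side 0.0 [0.5875 0.0318 0.    ] [ 0.4847 -0.0442  0.    ] len 0.1278 yaw -0.934 mid [ 0.5361 -0.0062  0.    ]
```

Run:
```python
from h import *
yaw=-0.94
n=stand(yaw,(0,0),[-.53,0,.848]); print(n)
# knob centre seen: body of knob blob, s~ 76
for c,uv in (("top",(333.6,202)),("side",(268.7,244.7))):
    p=ray_z(c,uv,.062+.848*.076); print(c,np.round(p,4),"knobmid",np.round(p-n*.002,4))
K=np.array([.561,-.0365,.125])
for c in("top","side"): print(c,proj(c,[K,K+n*.013,K-n*.074]))
for c in("top","side"):
    for r in nets.silhouettes(c,"knob")[:2]:
        m=r["pixels"]; ys,xs=np.nonzero(m); print(c,round(r["p"],2),m.sum(),xs.mean(),ys.mean(),xs.min(),xs.max(),ys.min(),ys.max())
# target pose
z=-n; y=stand(yaw,(0,0),[0,1,0])
p,R=pose(); print("cur y",R.as_matrix()[:,1],"y",y)
x=np.cross(y,z); Rt=Ro.from_matrix(np.c_[x,y,z])
print("rel rotvec tool",(R.inv()*Rt).as_rotvec(), "x",x)
print(np.degrees(Ro.from_matrix(np.c_[-x,-y,z]).__rmul__(R.inv()).as_rotvec()) if 0 else (R.inv()*Ro.from_matrix(np.c_[-x,-y,z])).as_rotvec())
```

```text
[-0.31258765  0.42800579  0.848     ]
top [ 0.56   -0.035   0.1264] knobmid [ 0.5606 -0.0358  0.1248]
side [ 0.5589 -0.0319  0.1264] knobmid [ 0.5595 -0.0328  0.1248]
top [[334.35783192 201.6206148 ]
 [331.64783331 202.6858922 ]
 [348.79284022 195.94633585]]
side [[268.19732175 243.58829691]
 [269.23133072 241.72779347]
 [262.80464594 253.29139642]]
top 0.77 712 335.0730337078652 203.3693820224719 321 354 185 218
side 0.73 1036 264.6911196911197 250.98938223938225 247 282 232 270
cur y [2.72204635e-01 9.62239386e-01 1.62891722e-05] y [0.8075581  0.58978803 0.        ]
rel rotvec tool [ 0.18549149 -0.53768011  0.64669142] x [-0.50014025  0.68480927 -0.53      ]
[ 0.68718103  0.23706705 -2.39611634]
```

Call:
arm_command --increments '[[[85, -27, -21, -2, 0, 0, 0], [85, -27, -21, -2, 0, 0, 0], [85, -27, -21, -2, 0, 0, 0], [85, -27, -21, -2, 0, 0, 0], [85, -27, -21, -2, 0, 0, 0], [85, -27, -21, -2, 0, 0, 0], [85, -27, -21, -2, 0, 0, 0], [85, -27, -21, -2, 0, 0, 0], [85, -27, -21, -2, 0, 0, 0]]]'

```text
time: 2.15
eef_pos: [0.3329, 0.2798, 0.2497]
tool_rot: [0.0, 0.137, 0.991, 0.0]
ft_force: [0.9, 0.9, -0.5]
opening: 0.085
```

Call:
arm_command --increments '[[[70, -26, -21, -1, 0, 0, 0], [60, -26, -21, -1, 0, 0, 0], [50, -26, -21, -1, 0, 0, 0], [45, -26, -21, -1, 0, 0, 0], [45, -26, -21, -1, 0, 0, 0], [45, -26, -21, -1, 0, 0, 0], [45, -26, -21, -1, 0, 0, 0], [45, -26, -21, -1, 0, 0, 0], [45, -26, -21, -1, 0, 0, 0], [45, 0, 0, 0, 0, 0, 0]]]'

```text
time: 2.98
eef_pos: [0.5088, 0.0271, 0.2589]
tool_rot: [0.002, 0.143, 0.99, -0.003]
ft_force: [-0.4, -1.4, 0.6]
opening: 0.0451
```

```bash
cat >> h.py <<'E'
YAW=-0.94
def tgt():
    n=stand(YAW,(0,0),[-.53,0,.848]); y=stand(YAW,(0,0),[0,1,0]); z=-n/np.linalg.norm(n)
    return Ro.from_matrix(np.c_[np.cross(y,z),y,z])
def rel(Pt,Rt):
    p,R=pose(); o=get_obs()
    print("t",round(o["time"],2),"pos",np.round(p,4),"q",np.round(o["joint_positions"],3),"op",round(o["opening"],4),"F",np.round(o["ft_force"],1))
    print("rotvec tool",np.round((R.inv()*Rt).as_rotvec(),4),"shift tool mm",np.round(R.inv().apply(Pt-p)*1e3,1),"after turn",np.round(Rt.inv().apply(Pt-p)*1e3,1))
E
python3 - <<'E'
from h import *
K=np.array([.5605,-.0355,.125]); n=stand(YAW,(0,0),[-.53,0,.848])
rel(K+n*.156,tgt())
E
```

```text
t 2.98 pos [0.5088 0.0271 0.2589] q [-0.526  0.225  0.533  1.588 -0.11   1.356  1.303] op 0.0451 F [-0.4 -1.4  0.6]
rotvec tool [ 0.1792 -0.5315  0.6358] shift tool mm [-1.6  4.8  1.6] after turn [2.2 4.8 0.5]
```

Call:
arm_command --increments '[[[45, 0, 0, 0, 0.022, -0.066, 0.079], [45, 0, 0, 0, 0.022, -0.066, 0.079], [45, 0, 0, 0, 0.022, -0.066, 0.079], [45, 0, 0, 0, 0.022, -0.066, 0.079], [45, 0, 0, 0, 0.022, -0.066, 0.079], [45, 0, 0, 0, 0.022, -0.066, 0.079], [45, 0, 0, 0, 0.022, -0.066, 0.079], [45, 0, 0, 0, 0.022, -0.066, 0.079], [45, 0, 0, 0, 0, 0, 0], [45, 0, 0, 0, 0, 0, 0]]]'

```text
time: 3.82
eef_pos: [0.5054, 0.0369, 0.2578]
tool_rot: [0.241, 0.427, 0.863, -0.12]
ft_force: [-0.0, -0.6, 0.2]
opening: 0.045
```

Run:
```python
from h import *
K=np.array([.5605,-.0355,.125]); n=stand(YAW,(0,0),[-.53,0,.848])
rel(K+n*.026,tgt())
```

```text
t 3.82 pos [0.5054 0.0369 0.2578] q [-0.911  0.088  0.458  1.863  0.549  1.147 -0.022] op 0.045 F [-0.  -0.6  0.2]
rotvec tool [ 0.0104 -0.013   0.0186] shift tool mm [ -8.5   0.3 134.7] after turn [ -6.8   1.8 134.8]
```

Call:
arm_command --increments '[[[45, -2, 0, 15, 0.01, -0.013, 0.019], [45, -2, 0, 20, 0, 0, 0], [45, -2, 1, 20, 0, 0, 0], [45, -1, 1, 20, 0, 0, 0], [45, 0, 0, 20, 0, 0, 0], [45, 0, 0, 20, 0, 0, 0], [45, 0, 0, 14, 0, 0, 0], [45, 0, 0, 6, 0, 0, 0], [45, 0, 0, 0, 0, 0, 0], [45, 0, 0, 0, 0, 0, 0]]]'

```text
time: 4.65
eef_pos: [0.5537, -0.0264, 0.1483]
tool_rot: [0.247, 0.438, 0.855, -0.124]
ft_force: [0.3, -0.5, 0.7]
opening: 0.0446
```

Run:
```python
from h import *
K=np.array([.5605,-.0355,.125]); n=stand(YAW,(0,0),[-.53,0,.848])
rel(K-n*.010,tgt())
a=optics.grab_frame("top");b=optics.grab_frame("side")
crop(a,270,110,430,260,5,"pics/tc2.png"); crop(b,200,140,360,300,4,"pics/sc2.png")
p,R=pose(); print(proj("top",p),proj("side",p))
```

```text
t 4.65 pos [ 0.5537 -0.0264  0.1483] q [-0.765  0.283  0.526  1.964  0.545  0.798 -0.007] op 0.0446 F [ 0.3 -0.5  0.7]
rotvec tool [-0.0003  0.0016 -0.0071] shift tool mm [ 2.8  0.1 35.8] after turn [ 2.7  0.1 35.8]
[[328.77915759 203.01673273]] [[269.6481715 239.2317596]]
```

View pics/tc2.png

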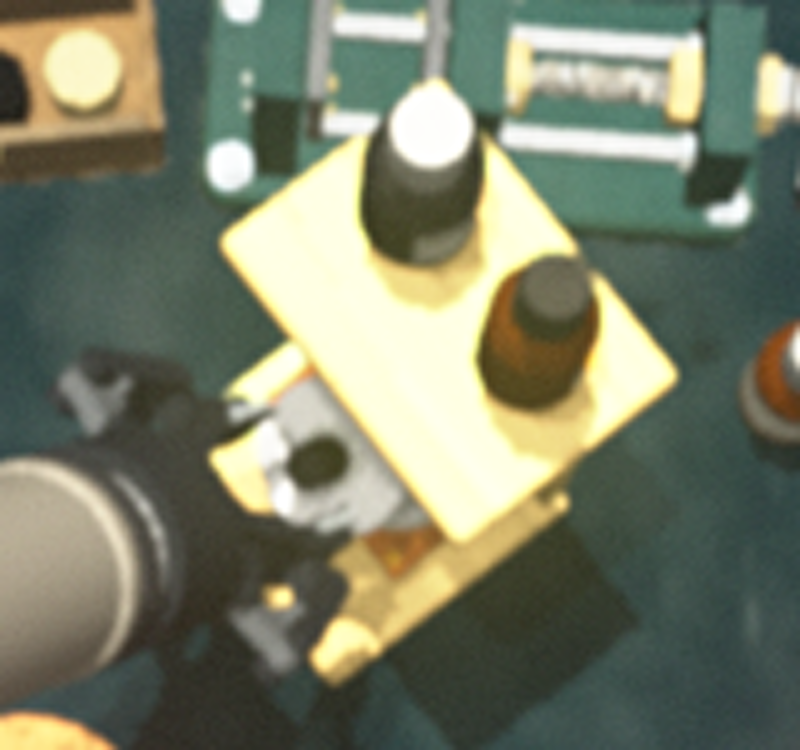

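View pics/sc2.png

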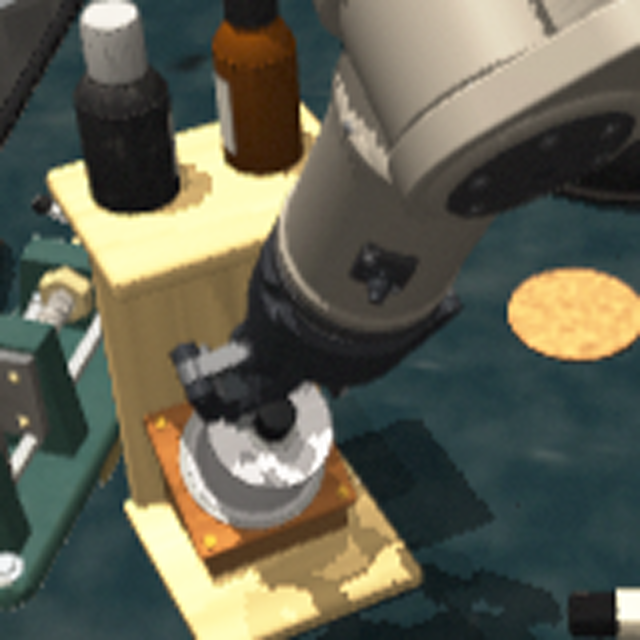

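The crops show the gripper tilted in line with the cap, the knob (top pixel 333,202; side 268,244) between the open fingers, and space left to the board.

Call:
arm_command --increments '[[[45, 1, 0, 8, 0, 0, 0], [45, 1, 0, 8, 0, 0, 0], [45, 0, 0, 8, 0, 0, 0], [45, 0, 0, 6, 0, 0, 0], [45, 0, 0, 4, 0, 0, 0], [45, 0, 0, 0, 0, 0, 0], [45, 0, 0, 0, 0, 0, 0]]]'

```text
time: 5.33
eef_pos: [0.5627, -0.0393, 0.1173]
tool_rot: [0.247, 0.438, 0.855, -0.125]
ft_force: [-0.4, -0.2, -0.0]
opening: 0.0451
```

Run:
```python
from h import *
K=np.array([.5605,-.0355,.125]); n=stand(YAW,(0,0),[-.53,0,.848])
rel(K-n*.010,tgt())
b=optics.grab_frame("side")
crop(b,220,180,320,280,6,"pics/sc3.png")
```

```text
t 5.33 pos [ 0.5627 -0.0393  0.1173] q [-0.727  0.345  0.531  1.983  0.542  0.709 -0.007] op 0.0451 F [-0.4 -0.2 -0. ]
rotvec tool [-0.0014  0.0015 -0.0059] shift tool mm [-0.3  0.4  1.2] after turn [-0.3  0.4  1.2]
```

View pics/sc3.png

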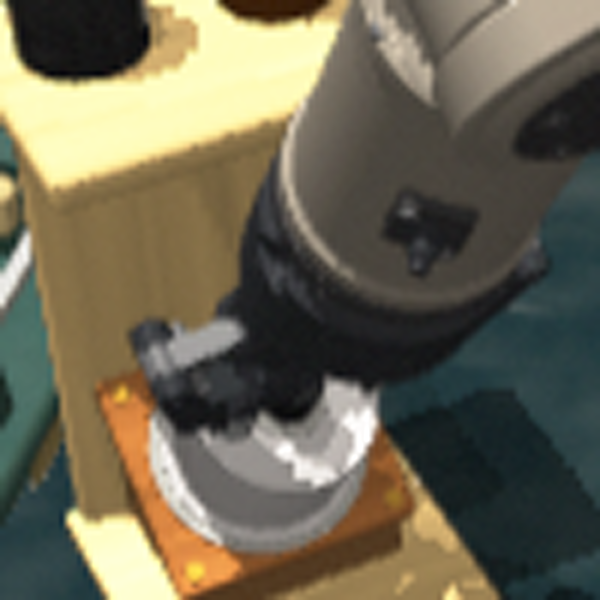

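The fingers now straddle the knob just above the cap's top (crop about 300,400). Closing.

Call:
arm_command --increments '[[[35, 0, 0, 0, 0, 0, 0], [28, 0, 0, 0, 0, 0, 0], [22, 0, 0, 0, 0, 0, 0], [14, 0, 0, 0, 0, 0, 0], [10, 0, 0, 0, 0, 0, 0], [10, 0, 0, 0, 0, 0, 0], [10, 0, 0, 0, 0, 0, 0], [10, 0, 0, 0, 0, 0, 0]]]' --newtons 60

```text
time: 6.05
eef_pos: [0.5635, -0.0382, 0.118]
tool_rot: [0.247, 0.438, 0.856, -0.124]
ft_force: [-0.6, 2.5, 2.4]
opening: 0.0178
```

Call:
arm_command --increments '[[[10, 0, 0, -3, 0, 0, 0], [10, 0, 0, -6, 0, 0, 0], [10, 0, 0, -8, 0, 0, 0], [10, 0, 0, -8, 0, 0, 0], [10, 0, 0, -8, 0, 0, 0], [10, 0, 0, -8, 0, 0, 0], [10, 0, 0, -4, 0, 0, 0], [10, 0, 0, 0, 0, 0, 0]]]'

```text
time: 6.72
eef_pos: [0.549, -0.0186, 0.1567]
tool_rot: [0.247, 0.438, 0.856, -0.124]
ft_force: [-1.6, 0.3, -1.3]
opening: 0.0177
```

Run:
```python
from h import *
b=optics.grab_frame("side")
crop(b,200,140,340,280,5,"pics/sc4.png"); print(get_obs()["opening"],get_obs()["ft_force"])
```

```text
0.01799099757204788 [-0.39210762  0.9875941  -1.08467987]
```

View pics/sc4.png

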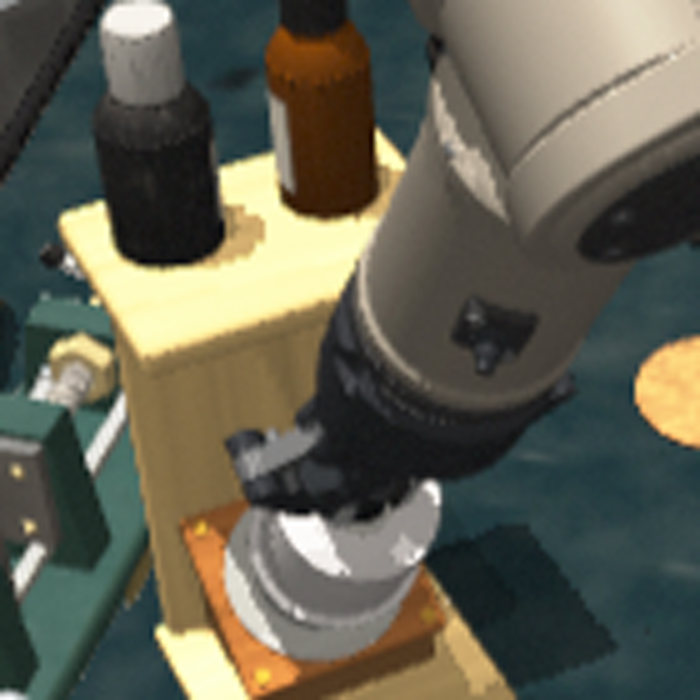

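The cap rides up with the gripper, the flange clear of the seat (crop 320,600). Continuing along the axis.

Call:
arm_command --increments '[[[10, 0, 0, -8, 0, 0, 0], [10, 0, 0, -10, 0, 0, 0], [10, 0, 0, -12, 0, 0, 0], [10, 0, 0, -12, 0, 0, 0], [10, 0, 0, -12, 0, 0, 0], [10, 0, 0, -12, 0, 0, 0], [10, 0, 0, -12, 0, 0, 0], [10, 0, 0, -8, 0, 0, 0], [10, 0, 0, -4, 0, 0, 0], [10, 0, 0, 0, 0, 0, 0]]]'

```text
time: 7.6
eef_pos: [0.5208, 0.0197, 0.2326]
tool_rot: [0.247, 0.438, 0.856, -0.124]
ft_force: [0.5, 0.2, -1.3]
opening: 0.0176
```

Run:
```python
from h import *
b=optics.grab_frame("side"); a=optics.grab_frame("top")
crop(b,200,120,360,300,4,"pics/sc5.png"); print(get_obs()["opening"],get_obs()["ft_force"])
for c in("side","top"):
  for d in nets.place_of(c,"spool")[:3]+nets.place_of(c,"spool_mid")[:2]+nets.place_of(c,"seat")[:2]: print(c,round(d["p"],2),np.round(W(c,d["position"]),4))
  for th in("tray","tray_in","mat"):
    for d in nets.place_of(c,th)[:2]: print(c,th,round(d["p"],2),np.round(W(c,d["position"]),4))
crop(a,150,220,240,310,6,"pics/tr.png")
```

```text
0.017827520314579008 [-0.43530569  0.23810294 -1.33240907]
side 0.59 [ 0.5811 -0.0699  0.0649]
side 0.46 [ 0.5725 -0.057   0.085 ]
side 0.65 [ 0.5848 -0.0683  0.0662]
side 0.48 [ 0.5866  0.2321 -0.0051]
side tray 0.62 [ 0.4532  0.2588 -0.0028]
side tray_in 0.61 [0.454  0.2584 0.0011]
side tray_in 0.36 [ 5.834e-01 -6.510e-02 -3.000e-04]
side mat 0.69 [ 0.4221 -0.2838  0.0017]
side mat 0.63 [ 4.179e-01  9.140e-02 -3.000e-04]
top 0.52 [ 0.5792 -0.0646  0.0581]
top 0.49 [ 4.190e-01 -2.846e-01  2.000e-04]
top 0.61 [ 0.5699 -0.0542  0.0892]
top 0.92 [ 0.5847 -0.069   0.0605]
top mat 0.68 [ 4.191e-01 -2.821e-01 -2.000e-04]
top mat 0.65 [ 0.4169  0.0986 -0.0006]
```

View pics/sc5.png

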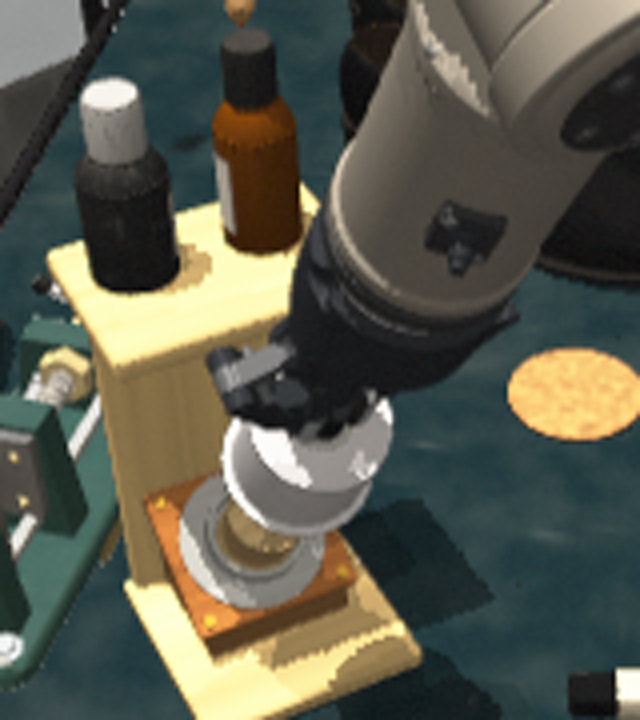

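View pics/tr.png

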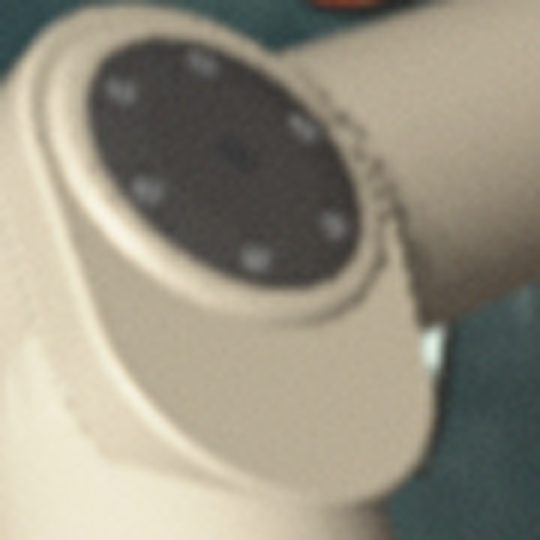

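The cap is clear, and the tan spool sits in its cup (crop 260,540). Next to the tray.

```bash
cat >> h.py <<'E'
def vert(az):  # tool down, tool y at azimuth az
    y=np.array([np.cos(az),np.sin(az),0]); z=np.array([0,0,-1.]); return Ro.from_matrix(np.c_[np.cross(y,z),y,z])
E
python3 - <<'E'
from h import *
p,R=pose(); az=np.arctan2(.59,.8075)
rel(p+[-.025,.09,.03],vert(az)); rel(np.array([.452,.261,.20]),vert(az))
E
```

```text
t 8.3 pos [0.5206 0.019  0.232 ] q [-0.883  0.138  0.487  1.889  0.556  1.066 -0.038] op 0.0176 F [-0.   0.4 -1.9]
rotvec tool [ 0.0012  0.56   -0.0061] shift tool mm [ 58.3  32.5 -71.9] after turn [ 87.4  32.9 -30. ]
t 8.3 pos [0.5206 0.019  0.232 ] q [-0.883  0.138  0.487  1.889  0.556  1.066 -0.038] op 0.0176 F [-0.   0.4 -1.9]
rotvec tool [ 0.0012  0.56   -0.0061] shift tool mm [217.4  86.  -98.2] after turn [235.9  87.4  32. ]
```

Call:
arm_command --increments '[[[10, 12, 6, -14, 0, 0, 0], [10, 12, 7, -14, 0, 0, 0], [10, 12, 7, -15, 0, 0, 0], [10, 12, 7, -15, 0, 0, 0], [10, 11, 6, -14, 0, 0, 0], [10, 0, 0, 0, 0, 0.08, 0], [10, 0, 0, 0, 0, 0.08, 0], [10, 0, 0, 0, 0, 0.08, 0], [10, 0, 0, 0, 0, 0.08, 0], [10, 0, 0, 0, 0, 0.08, 0], [10, 0, 0, 0, 0, 0.08, 0], [10, 0, 0, 0, 0, 0.08, 0]]]'

```text
time: 9.3
eef_pos: [0.496, 0.1098, 0.2625]
tool_rot: [-0.0, 0.455, 0.891, 0.003]
ft_force: [-1.5, -0.4, -1.8]
opening: 0.0175
```

Run:
```python
from h import *
rel(np.array([.452,.261,.15]),vert(np.arctan2(.59,.8075)))
```

```text
t 9.3 pos [0.496  0.1098 0.2625] q [-0.655  0.217  0.497  1.584 -0.11   1.364  0.481] op 0.0175 F [-1.5 -0.4 -1.8]
rotvec tool [ 0.0045 -0.0029 -0.0046] shift tool mm [148.   52.5 113.2] after turn [148.1  53.7 112.5]
```

Call:
arm_command --increments '[[[10, 15, 5, 10, 0.004, -0.003, 0], [10, 18, 6, 14, 0, 0, 0], [10, 20, 7, 16, 0, 0, 0], [10, 20, 7, 16, 0, 0, 0], [10, 20, 7, 16, 0, 0, 0], [10, 20, 7, 16, 0, 0, 0], [10, 18, 7, 14, 0, 0, 0], [10, 12, 5, 7, 0, 0, 0], [10, 5, 2, 3, 0, 0, 0], [10, 0, 0, 0, 0, 0, 0], [10, 0, 0, 0, 0, 0, 0]]]'

```text
time: 10.22
eef_pos: [0.4531, 0.2596, 0.15]
tool_rot: [0.002, 0.456, 0.89, -0.001]
ft_force: [0.2, -0.8, -0.5]
opening: 0.0178
```

Run:
```python
from h import *
a=optics.grab_frame("top");b=optics.grab_frame("side")
crop(b,190,340,370,480,4,"pics/sp.png")
for th in("cover","tray_in"):
  for c in("side","top"):
    for d in nets.place_of(c,th)[:2]: print(c,th,round(d["p"],2),np.round(W(c,d["position"]),4))
rel(np.array([.452,.261,.075]),vert(np.arctan2(.59,.8075)))
```

```text
top cover 0.83 [0.4489 0.2614 0.084 ]
top cover 0.73 [5.804e-01 2.348e-01 2.000e-04]
side tray_in 0.57 [0.4537 0.2606 0.0019]
top tray_in 0.81 [0.4528 0.2573 0.0038]
t 10.52 pos [0.4528 0.2597 0.15  ] q [-0.864  0.326  0.392  1.725 -0.133  1.116  0.191] op 0.0177 F [ 0.5  0.4 -0.8]
rotvec tool [-0.      0.0033 -0.0072] shift tool mm [ 1.7  0.1 75. ] after turn [ 1.5  0.1 75. ]
```

View pics/sp.png

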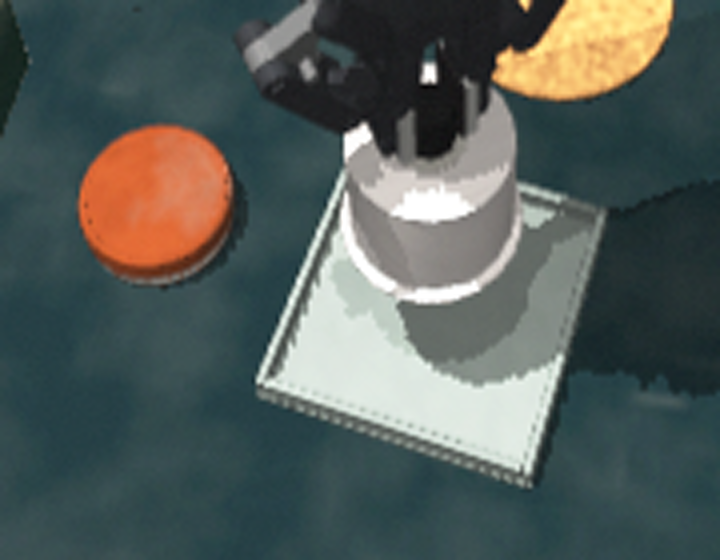

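The cap hangs upright over the tray (crop 430,220), level and well inside its walls.

Call:
arm_command --increments '[[[10, 1, 0, 10, 0, 0, 0], [10, 0, 0, 15, 0, 0, 0], [10, 0, 0, 15, 0, 0, 0], [10, 0, 0, 15, 0, 0, 0], [10, 0, 0, 12, 0, 0, 0], [10, 0, 0, 6, 0, 0, 0], [10, 0, 0, 3, 0, 0, 0], [10, 0, 0, 0, 0, 0, 0], [10, 0, 0, 0, 0, 0, 0]]]'

```text
time: 11.27
eef_pos: [0.452, 0.2613, 0.0737]
tool_rot: [0.001, 0.455, 0.89, -0.001]
ft_force: [-0.4, 0.6, -0.8]
opening: 0.0179
```

Call:
arm_command --increments '[[[10, 0, 0, 1.5, 0, 0, 0], [10, 0, 0, 1.5, 0, 0, 0], [10, 0, 0, 0, 0, 0, 0]]]'

```text
time: 11.52
eef_pos: [0.4517, 0.2612, 0.0706]
tool_rot: [0.001, 0.455, 0.89, -0.001]
ft_force: [-0.4, -0.4, -1.4]
opening: 0.0176
```

Call:
arm_command --increments '[[[10, 0, 0, 1, 0, 0, 0], [10, 0, 0, 1, 0, 0, 0], [10, 0, 0, 0, 0, 0, 0]]]'

```text
time: 11.77
eef_pos: [0.4521, 0.2613, 0.07]
tool_rot: [0.001, 0.455, 0.89, -0.0]
ft_force: [-2.5, -1.4, 8.0]
opening: 0.0177
```

Call:
arm_command --increments '[[[10, 0, 0, 1, 0, 0, 0], [10, 0, 0, 0, 0, 0, 0]]]'

```text
time: 11.93
eef_pos: [0.4521, 0.2614, 0.07]
tool_rot: [0.001, 0.455, 0.89, -0.0]
ft_force: [-3.7, -3.0, 12.9]
opening: 0.018
```

Call:
arm_command --increments '[[[10, 0, 0, 1, 0, 0, 0], [10, 0, 0, 0, 0, 0, 0]]]'

```text
time: 12.1
eef_pos: [0.4522, 0.2614, 0.07]
tool_rot: [0.001, 0.455, 0.89, -0.0]
ft_force: [-4.6, -2.1, 19.7]
opening: 0.018
```

Contact is clear at TCP z 0.070. I'll relieve the push, then open.

Call:
arm_command --increments '[[[10, 0, 0, -2.5, 0, 0, 0], [20, 0, 0, 0, 0, 0, 0], [24, 0, 0, 0, 0, 0, 0], [30, 0, 0, 0, 0, 0, 0], [40, 0, 0, 0, 0, 0, 0], [45, 0, 0, 0, 0, 0, 0], [45, 0, 0, 0, 0, 0, 0], [45, 0, 0, -4, 0, 0, 0], [45, 0, 0, -8, 0, 0, 0], [45, 0, 0, -10, 0, 0, 0], [45, 0, 0, -10, 0, 0, 0]]]'

```text
time: 13.02
eef_pos: [0.4518, 0.2613, 0.1021]
tool_rot: [0.001, 0.455, 0.89, -0.001]
ft_force: [1.0, 0.4, 0.5]
opening: 0.045
```

Call:
arm_command --increments '[[[45, 0, 0, -20, 0, 0, 0], [45, 0, 0, -30, 0, 0, 0], [45, 0, 0, -30, 0, 0, 0], [45, 0, 0, -30, 0, 0, 0], [60, 0, 0, -30, 0, 0, 0], [70, 0, 0, -15, 0, 0, 0], [70, 0, 0, 0, 0, 0, 0]]]'

```text
time: 13.6
eef_pos: [0.4541, 0.2628, 0.2618]
tool_rot: [0.004, 0.455, 0.89, 0.004]
ft_force: [1.4, -0.2, -0.0]
opening: 0.0697
```

Run:
```python
from h import *
b=optics.grab_frame("side");optics.grab_frame("top")
crop(b,190,200,370,470,2,"pics/sp2.png")
for th in("cover",):
  for c in("side","top"):
    for d in nets.place_of(c,th)[:2]: print(c,th,round(d["p"],2),np.round(W(c,d["position"]),4))
S0=np.array([.583,-.0675,.062]); n=-tgt().as_matrix()[:,2]
rel(S0+n*.20,tgt())
```

```text
side cover 0.57 [0.4534 0.2602 0.0049]
side cover 0.42 [ 0.5721 -0.058   0.0851]
top cover 0.96 [0.4485 0.2625 0.0026]
t 13.8 pos [0.4505 0.2612 0.2548] q [-0.883  0.249  0.406  1.557 -0.096  1.36   0.157] op 0.0697 F [ 0.5 -0.1 -0.2]
rotvec tool [-0.0049 -0.5558 -0.0042] shift tool mm [-238.   -85.6   24.2] after turn [-189.2  -86.9  145.6]
```

View pics/sp2.png

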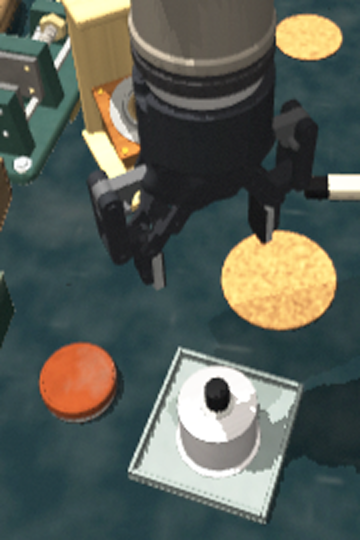

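The cap stands upright inside the tray (crop 217,430), released. Now for the spool.

Call:
arm_command --increments '[[[65, -15, -5, 0, 0, 0, 0], [65, -24, -9, 0, 0, 0, 0], [65, -26, -9, 1, 0, 0, 0], [65, -26, -9, 1, 0, 0, 0], [65, -26, -9, 1, 0, 0, 0], [65, -26, -9, 1, 0, 0, 0], [65, -26, -9, 1, 0, 0, 0], [65, -26, -9, 1, 0, 0, 0], [65, -24, -9, 1, 0, 0, 0], [65, -12, -5, 1, 0, 0, 0], [65, 0, 0, 0, 0, 0, 0]]]'

```text
time: 14.72
eef_pos: [0.5194, 0.0213, 0.2471]
tool_rot: [0.001, 0.459, 0.889, -0.003]
ft_force: [-0.0, -0.2, 0.3]
opening: 0.0646
```

Call:
arm_command --increments '[[[65, 0, 0, 0, -0.001, -0.08, 0], [65, 0, 0, 0, -0.001, -0.08, 0], [65, 0, 0, 0, -0.001, -0.08, 0], [65, 0, 0, 0, -0.001, -0.08, 0], [65, 0, 0, 0, -0.001, -0.08, 0], [65, 0, 0, 0, 0, -0.08, -0.002], [65, 0, 0, 0, 0, -0.076, -0.002], [65, 0, 0, 0, 0, 0, 0], [65, 0, 0, 0, 0, 0, 0]]]'

```text
time: 15.47
eef_pos: [0.5188, 0.0288, 0.2472]
tool_rot: [0.245, 0.433, 0.858, -0.124]
ft_force: [-0.2, -0.9, 0.7]
opening: 0.0651
```

Run:
```python
from h import *
b=optics.grab_frame("side");a=optics.grab_frame("top")
crop(b,200,180,320,300,6,"pics/sq.png");crop(a,290,150,410,260,6,"pics/tq.png")
for th in("spool","spool_mid","seat"):
  for c in("side","top"):
    for d in nets.place_of(c,th)[:2]: print(c,th,round(d["p"],2),np.round(W(c,d["position"]),4))
S0=np.array([.584,-.0675,.062]); n=-tgt().as_matrix()[:,2]
rel(S0+n*.10,tgt())
t=S0+n*.053-np.array([.59,-.8076,.0])*.0017; print("spool top exp",t,proj("side",t),proj("top",t))
```

```text
side spool 0.74 [ 0.5784 -0.0643  0.0635]
top spool 0.86 [ 0.5776 -0.0614  0.0638]
side spool_mid 0.78 [ 0.5721 -0.0583  0.083 ]
top spool_mid 0.62 [ 0.3608 -0.028  -0.0039]
top spool_mid 0.57 [ 0.5724 -0.0545  0.089 ]
side seat 0.77 [ 0.5843 -0.0679  0.0665]
top seat 0.79 [ 0.583  -0.0689  0.0584]
t 15.87 pos [0.5205 0.0256 0.249 ] q [-0.917  0.126  0.508  1.857  0.546  1.109 -0.02 ] op 0.0653 F [ 0.  0. -0.]
rotvec tool [ 0.0008  0.0002 -0.0037] shift tool mm [  3.6  -3.7 118.2] after turn [  3.6  -3.6 118.2]
spool top exp [ 0.56642989 -0.04344282  0.10694391] [[266.91568321 247.2970042 ]] [[337.61010336 200.55355345]]
```

View pics/sq.png

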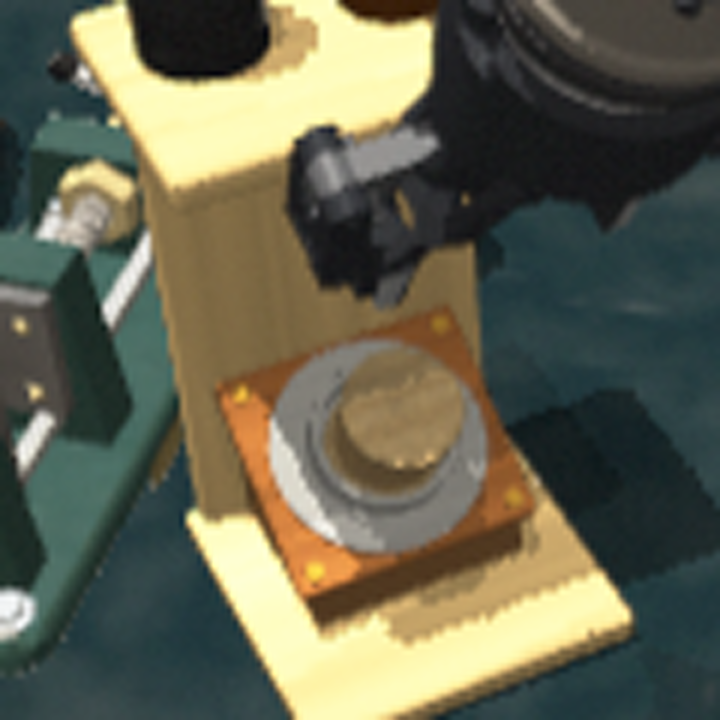

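View pics/tq.png

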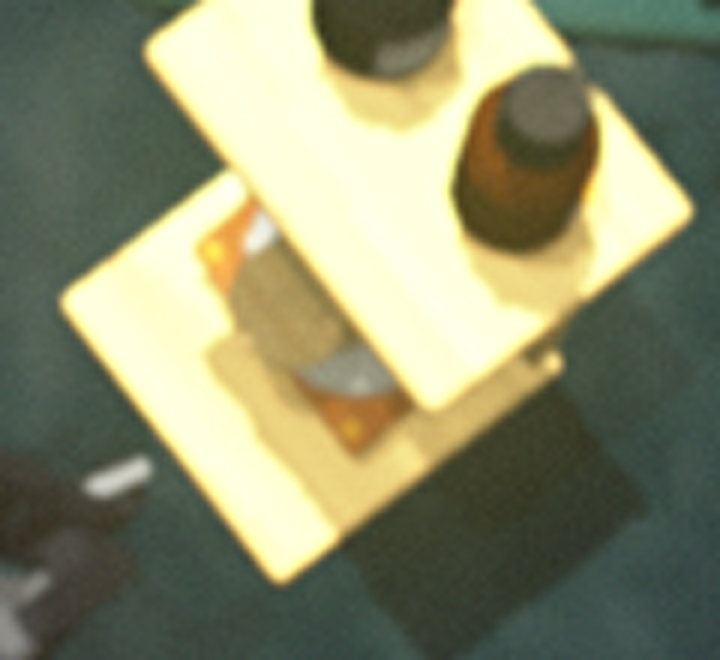

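Spool top at side pixel (267,248), where the model predicts it (266.9,247.3). Approaching along the axis.

Call:
arm_command --increments '[[[65, 1, -1, 12, 0, 0, -0.004], [65, 1, -1, 18, 0, 0, 0], [65, 1, -1, 18, 0, 0, 0], [65, 1, 0, 18, 0, 0, 0], [65, 1, 0, 18, 0, 0, 0], [65, 0, 0, 18, 0, 0, 0], [65, 0, 0, 12, 0, 0, 0], [65, 0, 0, 4, 0, 0, 0], [65, 0, 0, 0, 0, 0, 0], [65, 0, 0, 0, 0, 0, 0]]]'

```text
time: 16.7
eef_pos: [0.5526, -0.0223, 0.1464]
tool_rot: [0.246, 0.434, 0.857, -0.125]
ft_force: [0.1, 0.3, -0.4]
opening: 0.065
```

Run:
```python
from h import *
b=optics.grab_frame("side");a=optics.grab_frame("top")
crop(b,200,180,320,300,6,"pics/sq2.png");crop(a,290,150,410,260,6,"pics/tq2.png")
S0=np.array([.584,-.0675,.062]); n=-tgt().as_matrix()[:,2]
rel(S0+n*.025,tgt())
```

```text
t 16.8 pos [ 0.5529 -0.0216  0.1468] q [-0.795  0.287  0.552  1.968  0.534  0.792  0.003] op 0.0648 F [0.4 0.1 0.4]
rotvec tool [0.0032 0.0006 0.0023] shift tool mm [-2.  -2.2 76.2] after turn [-2.  -1.9 76.2]
```

View pics/sq2.png

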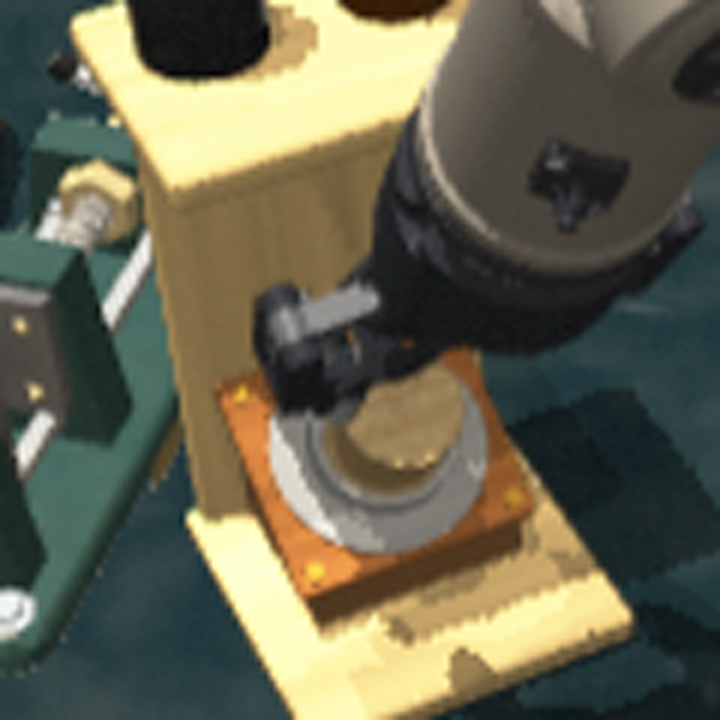

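View pics/tq2.png

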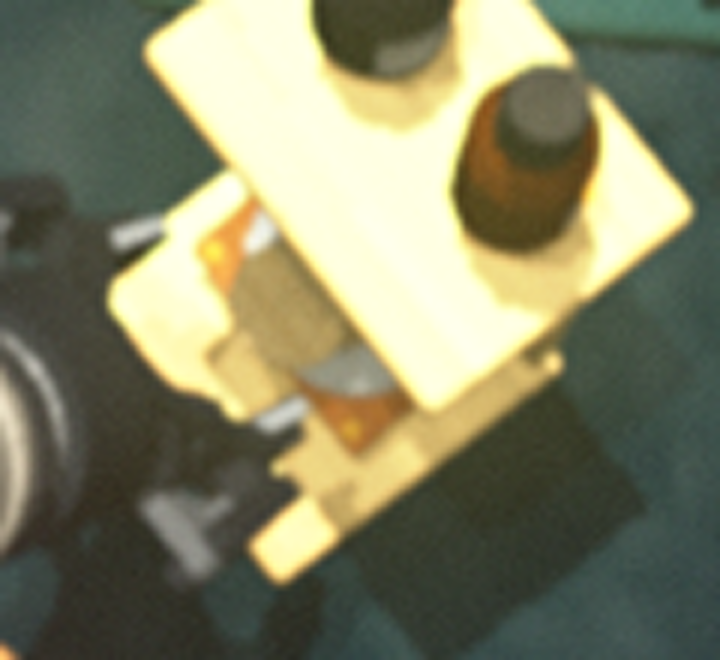

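Fingers straddle the spool (top crop 140,233 and 283,415), about 2 mm to correct sideways. Going in.

Call:
arm_command --increments '[[[65, 0, -1, 8, 0, 0, 0], [65, 0, -1, 12, 0, 0, 0], [65, 0, -0.5, 12, 0, 0, 0], [65, 0, 0, 12, 0, 0, 0], [65, 0, 0, 10, 0, 0, 0], [65, 0, 0, 8, 0, 0, 0], [65, 0, 0, 5, 0, 0, 0], [65, 0, 0, 3, 0, 0, 0], [65, 0, 0, 0, 0, 0, 0], [65, 0, 0, 0, 0, 0, 0]]]'

```text
time: 17.63
eef_pos: [0.5724, -0.0536, 0.0868]
tool_rot: [0.246, 0.434, 0.858, -0.125]
ft_force: [0.0, -0.8, 0.1]
opening: 0.0645
```

Run:
```python
from h import *
b=optics.grab_frame("side");a=optics.grab_frame("top")
crop(b,200,180,320,300,6,"pics/sq3.png")
S0=np.array([.584,-.0675,.062]); n=-tgt().as_matrix()[:,2]
rel(S0+n*.025,tgt())
```

```text
t 17.73 pos [ 0.5726 -0.0534  0.087 ] q [-0.704  0.412  0.558  1.997  0.523  0.612  0.018] op 0.0649 F [ 0.4 -0.9  0.2]
rotvec tool [0.0023 0.0005 0.0024] shift tool mm [-2.1  0.9  5.8] after turn [-2.1  0.9  5.8]
```

View pics/sq3.png

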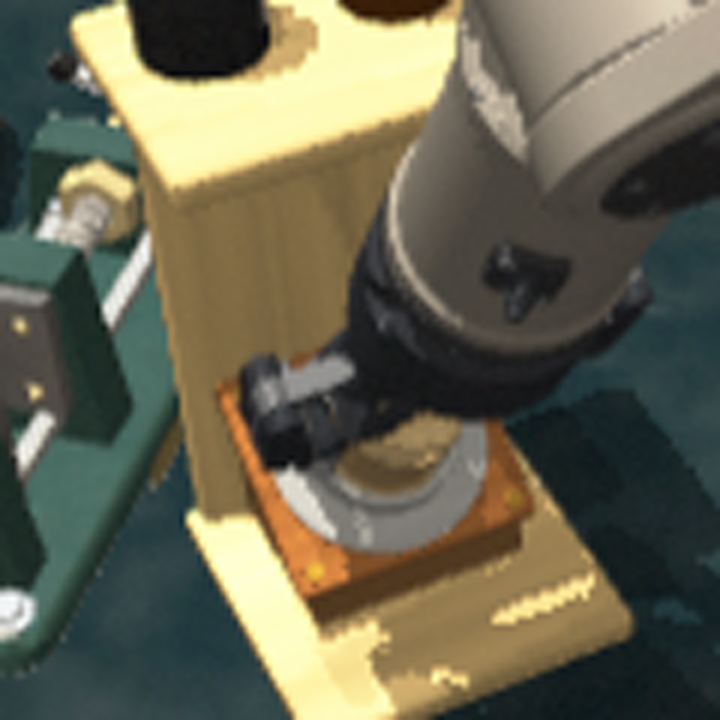

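Call:
arm_command --increments '[[[65, 0, 0, 3, 0, 0, 0], [65, 0, 0.5, 3, 0, 0, 0], [65, 0, 0, 0, 0, 0, 0], [55, 0, 0, 0, 0, 0, 0], [48, 0, 0, 0, 0, 0, 0], [42, 0, 0, 0, 0, 0, 0], [36, 0, 0, 0, 0, 0, 0], [34, 0, 0, 0, 0, 0, 0], [34, 0, 0, 0, 0, 0, 0], [34, 0, 0, 0, 0, 0, 0]]]' --newtons 45

```text
time: 18.57
eef_pos: [0.5757, -0.0552, 0.0821]
tool_rot: [0.247, 0.434, 0.858, -0.124]
ft_force: [2.1, 2.7, 3.2]
opening: 0.0428
```

Call:
arm_command --increments '[[[34, 0, 0, -3, 0, 0, 0], [34, 0, 0, -6, 0, 0, 0], [34, 0, 0, -8, 0, 0, 0], [34, 0, 0, -8, 0, 0, 0], [34, 0, 0, -10, 0, 0, 0], [34, 0, 0, -12, 0, 0, 0], [34, 0, 0, -12, 0, 0, 0], [34, 0, 0, -12, 0, 0, 0], [34, 0, 0, -12, 0, 0, 0], [34, 0, 0, -12, 0, 0, 0], [34, 0, 0, -12, 0, 0, 0], [34, 0, 0, -10, 0, 0, 0]]]'

```text
time: 19.57
eef_pos: [0.5355, -0.0069, 0.1805]
tool_rot: [0.245, 0.435, 0.857, -0.126]
ft_force: [-0.5, -0.1, -0.3]
opening: 0.0423
```

Call:
arm_command --increments '[[[34, 0, 0, -14, 0, 0, 0], [34, 0, 0, -14, 0, 0, 0], [34, 0, 0, -14, 0, 0, 0], [34, 0, 0, -14, 0, 0, 0], [34, 0, 0, -8, 0, 0, 0], [34, 0, 0, 0, 0, 0, 0]]]'

```text
time: 20.07
eef_pos: [0.5172, 0.0219, 0.2356]
tool_rot: [0.246, 0.434, 0.858, -0.124]
ft_force: [0.1, 0.3, -0.4]
opening: 0.0428
```

Run:
```python
from h import *
b=optics.grab_frame("side");a=optics.grab_frame("top")
crop(b,200,140,360,300,4,"pics/sq4.png"); crop(a,260,130,500,310,3,"pics/tq4.png")
for c in("side","top"):
    for d in nets.place_of(c,"mat")[:2]: print(c,round(d["p"],2),np.round(W(c,d["position"]),4))
    for d in nets.silhouettes(c,"mat")[:2]:
        ys,xs=np.nonzero(d["pixels"]); u=(xs.min()+xs.max())/2,(ys.min()+ys.max())/2; print(xs.mean(),ys.mean(),np.ptp(xs),np.ptp(ys),np.round(ray_z(c,u,.003),4))
for az in (.631,.2,0,-.3,-.6): rel(np.array([.42,-.284,.15]),vert(az))
```

```text
side 0.57 [ 0.4199 -0.2844  0.0006]
side 0.57 [0.4105 0.0938 0.0017]
359.6095717884131 293.4886649874055 33 11 [ 0.3631 -0.0331  0.003 ]
343.2029702970297 218.63036303630363 33 22 [ 0.4195 -0.2806  0.003 ]
top 0.69 [ 0.4155  0.0954 -0.0011]
top 0.67 [ 0.417  -0.2855  0.0019]
274.332408691632 280.875173370319 53 51 [0.4154 0.0941 0.003 ]
450.08232789212207 274.59332860184526 41 41 [ 0.419 -0.284  0.003]
t 20.37 pos [0.5172 0.0204 0.2341] q [-0.918  0.131  0.518  1.891  0.552  1.073 -0.029] op 0.0426 F [ 0.1  0.  -0.4]
rotvec tool [-0.002   0.559   0.0017] shift tool mm [-114.6 -258.   171.6] after turn [-188.5 -258.    84.1]
t 20.37 pos [0.5172 0.0204 0.2341] q [-0.918  0.131  0.518  1.891  0.552  1.073 -0.029] op 0.0426 F [ 0.1  0.  -0.4]
rotvec tool [0.1185 0.5507 0.4214] shift tool mm [-114.6 -258.   171.6] after turn [-279.  -155.7   84.1]
t 20.37 pos [0.5172 0.0204 0.2341] q [-0.918  0.131  0.518  1.891  0.552  1.073 -0.029] op 0.0426 F [ 0.1  0.  -0.4]
rotvec tool [0.1744 0.5408 0.616 ] shift tool mm [-114.6 -258.   171.6] after turn [-304.4  -97.2   84.1]
t 20.37 pos [0.5172 0.0204 0.2341] q [-0.918  0.131  0.518  1.891  0.552  1.073 -0.029] op 0.0426 F [ 0.1  0.  -0.4]
rotvec tool [0.2582 0.5186 0.9077] shift tool mm [-114.6 -258.   171.6] after turn [-319.5   -2.9   84.1]
t 20.37 pos [0.5172 0.0204 0.2341] q [-0.918  0.131  0.518  1.891  0.552  1.073 -0.029] op 0.0426 F [ 0.1  0.  -0.4]
rotvec tool [0.3419 0.4872 1.1988] shift tool mm [-114.6 -258.   171.6] after turn [-306.1   91.7   84.1]
```

View pics/sq4.png

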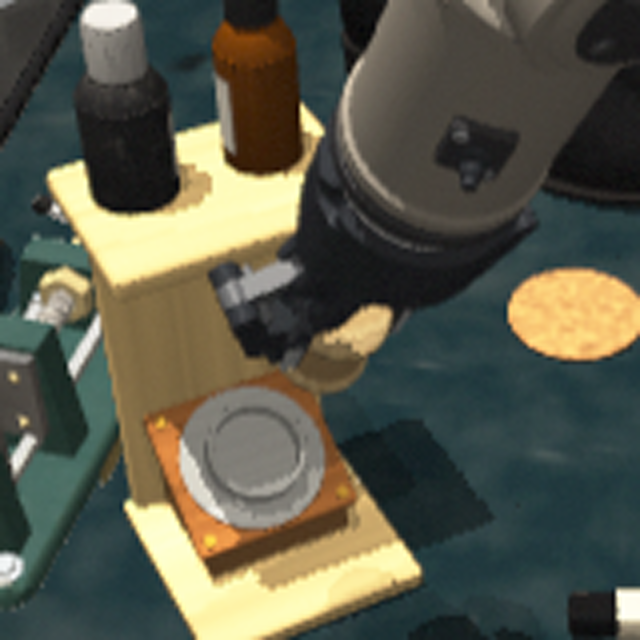

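View pics/tq4.png

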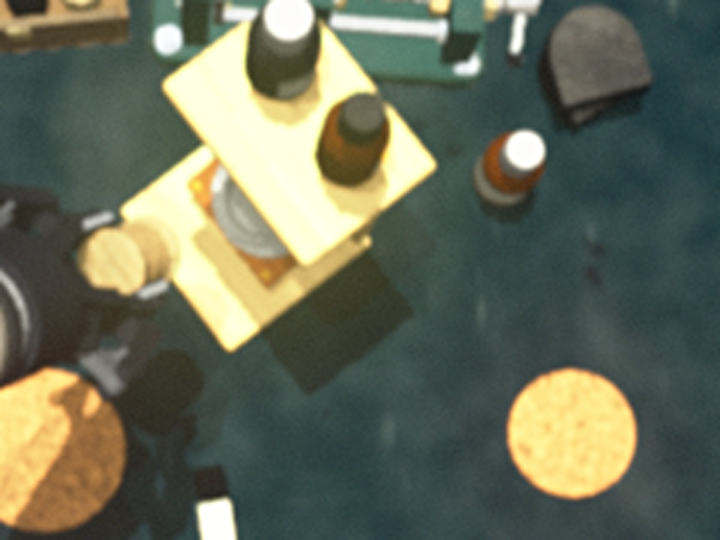

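The spool is out, held squarely (top crop 120,260), cup empty. The smaller mat is at top pixel (450,274), about 42 px wide against 53 for the other. Back off, then turn upright.

Call:
arm_command --increments '[[[34, 7, -7, -7, 0, 0, 0], [34, 12, -12, -13, 0, 0, 0], [34, 12, -12, -13, 0, 0, 0], [34, 12, -12, -13, 0, 0, 0], [34, 8, -8, -8, 0, 0, 0], [34, 4, -4, -4, 0, 0, 0], [34, 0, 0, 0, 0, 0, 0]]]'

```text
time: 20.95
eef_pos: [0.4269, 0.0517, 0.2548]
tool_rot: [0.246, 0.433, 0.858, -0.124]
ft_force: [0.0, 0.0, -0.9]
opening: 0.0428
```

Call:
arm_command --increments '[[[34, 0, 0, 0, 0.017, 0.054, 0.061], [34, 0, 0, 0, 0.017, 0.054, 0.062], [34, 0, 0, 0, 0.017, 0.054, 0.062], [34, 0, 0, 0, 0.018, 0.054, 0.062], [34, 0, 0, 0, 0.018, 0.054, 0.062], [34, 0, 0, 0, 0.018, 0.054, 0.062], [34, 0, 0, 0, 0.018, 0.054, 0.062], [34, 0, 0, 0, 0.017, 0.054, 0.061], [34, 0, 0, 0, 0.017, 0.054, 0.061], [34, 0, 0, 0, 0.017, 0.054, 0.061], [34, 0, 0, 0, 0, 0, 0], [34, 0, 0, 0, 0, 0, 0]]]'

```text
time: 21.95
eef_pos: [0.4283, 0.0491, 0.2547]
tool_rot: [0.002, 0.708, 0.707, 0.0]
ft_force: [-0.5, 0.3, -1.4]
opening: 0.0427
```

Run:
```python
from h import *
rel(np.array([.419,-.284,.15]),vert(0))
```

```text
t 21.95 pos [0.4283 0.0491 0.2547] q [-0.807  0.043  0.683  1.787 -0.025  1.319 -0.12 ] op 0.0427 F [-0.5  0.3 -1.4]
rotvec tool [ 0.0029  0.0019 -0.0014] shift tool mm [-332.9   -9.1  105.3] after turn [-333.1   -9.3  104.7]
```

Call:
arm_command --increments '[[[34, -8, -7, 0, 0.003, 0.002, 0], [34, -18, -8, 0, 0, 0, 0], [34, -26, -8, 0, 0, 0, 0], [34, -28, -5, 0, 0, 0, 0], [34, -28, 0, 0, 0, 0, 0], [34, -28, 0, 0, 0, 0, 0], [34, -28, 0, 0, 0, 0, 0], [34, -28, 0, 0, 0, 0, 0], [34, -28, 0, 0, 0, 0, 0], [34, -28, 0, 0, 0, 0, 0], [34, -28, 5, 0, 0, 0, 0], [34, -24, 8, 0, 0, 0, 0]]]'

```text
time: 22.95
eef_pos: [0.4119, -0.2501, 0.2541]
tool_rot: [-0.002, 0.706, 0.708, 0.001]
ft_force: [-0.4, 0.6, 0.3]
opening: 0.0427
```

Call:
arm_command --increments '[[[34, -19, 5, 10, 0, 0, 0], [34, -10, 2, 18, 0, 0, 0], [34, -4, 0, 20, 0, 0, 0], [34, 0, 0, 20, 0, 0, 0], [34, 0, 0, 20, 0, 0, 0], [34, 0, 0, 12, 0, 0, 0], [34, 0, 0, 5, 0, 0, 0], [34, 0, 0, 0, 0, 0, 0], [34, 0, 0, 0, 0, 0, 0]]]'

```text
time: 23.7
eef_pos: [0.4204, -0.2816, 0.1497]
tool_rot: [-0.001, 0.706, 0.708, 0.001]
ft_force: [-0.4, 0.5, -0.8]
opening: 0.0428
```

Run:
```python
from h import *
b=optics.grab_frame("side");a=optics.grab_frame("top")
crop(b,270,150,410,270,5,"pics/m1.png"); crop(a,380,210,520,330,5,"pics/m2.png")
rel(np.array([.419,-.284,.05]),vert(0))
for c in("side","top"):
    for th in("spool","mat"):
        for d in nets.place_of(c,th)[:2]: print(c,th,round(d["p"],2),np.round(W(c,d["position"]),4))
```

```text
t 23.8 pos [ 0.4208 -0.2822  0.1503] q [-0.178  0.402  0.967  1.779 -0.363  1.151  0.905] op 0.0427 F [ 0.  -0.7 -0.8]
rotvec tool [ 0.0016 -0.0014  0.0022] shift tool mm [ -2.   -2.  100.3] after turn [ -1.8  -1.8 100.3]
side spool 0.87 [ 0.4187 -0.2879  0.1315]
side mat 0.79 [ 0.4216 -0.2831 -0.0011]
side mat 0.75 [0.4135 0.0927 0.0017]
top spool 0.62 [ 0.4191 -0.2833  0.1243]
top mat 0.81 [ 0.4166 -0.2841  0.0005]
top mat 0.57 [ 4.177e-01  9.570e-02 -2.000e-04]
```

View pics/m1.png

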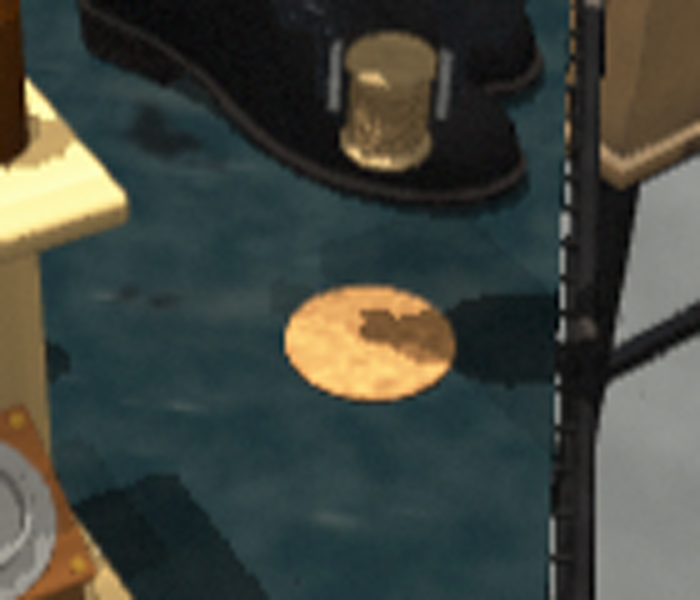

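View pics/m2.png

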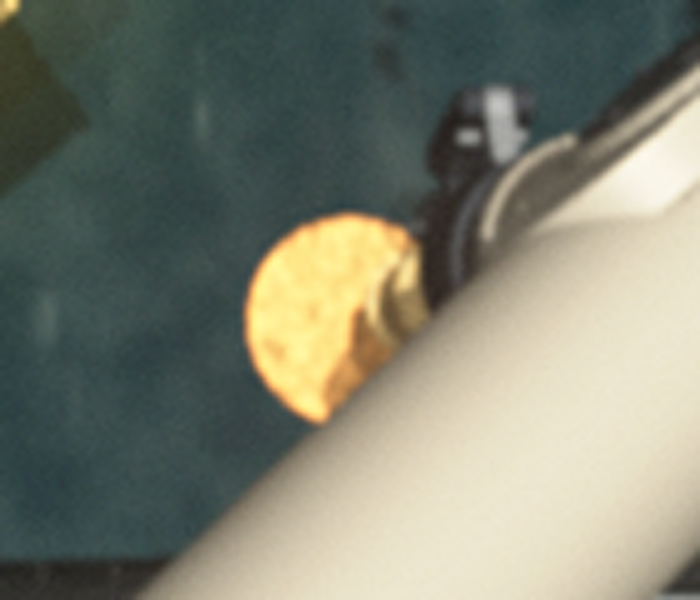

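The spool hangs upright, centred over the mat (side crop: spool 390,100; mat 370,342). Lowering.

Call:
arm_command --increments '[[[34, -1, -1, 12, 0.001, -0.001, 0], [34, -1, -1, 20, 0, 0, 0], [34, 0, 0, 20, 0, 0, 0], [34, 0, 0, 20, 0, 0, 0], [34, 0, 0, 18, 0, 0, 0], [34, 0, 0, 12, 0, 0, 0], [34, 0, 0, 8, 0, 0, 0], [34, 0, 0, 4, 0, 0, 0], [34, 0, 0, 0, 0, 0, 0], [34, 0, 0, 0, 0, 0, 0]]]'

```text
time: 24.83
eef_pos: [0.4183, -0.284, 0.0356]
tool_rot: [-0.001, 0.707, 0.708, 0.0]
ft_force: [-0.0, -0.4, -0.8]
opening: 0.0427
```

Call:
arm_command --increments '[[[34, 0, 0, 1.5, 0, 0, 0], [34, 0, 0, 1.5, 0, 0, 0], [34, 0, 0, 0, 0, 0, 0]]]'

```text
time: 25.08
eef_pos: [0.4182, -0.2835, 0.0324]
tool_rot: [-0.001, 0.707, 0.708, 0.0]
ft_force: [0.2, -0.3, 0.0]
opening: 0.043
```

Call:
arm_command --increments '[[[34, 0, 0, 1, 0, 0, 0], [34, 0, 0, 1, 0, 0, 0], [34, 0, 0, 0, 0, 0, 0]]]'

```text
time: 25.33
eef_pos: [0.4178, -0.2833, 0.03]
tool_rot: [-0.001, 0.707, 0.708, 0.0]
ft_force: [0.4, -0.1, -1.0]
opening: 0.0424
```

Call:
arm_command --increments '[[[34, 0, 0, 1, 0, 0, 0], [34, 0, 0, 1, 0, 0, 0], [34, 0, 0, 0, 0, 0, 0]]]'

```text
time: 25.58
eef_pos: [0.4177, -0.2833, 0.0279]
tool_rot: [-0.001, 0.707, 0.708, 0.0]
ft_force: [-0.3, 0.1, -1.2]
opening: 0.0429
```

Call:
arm_command --increments '[[[34, 0, 0, 1, 0, 0, 0], [34, 0, 0, 0, 0, 0, 0]]]'

```text
time: 25.75
eef_pos: [0.4178, -0.2833, 0.0269]
tool_rot: [-0.001, 0.707, 0.708, 0.0]
ft_force: [0.3, -0.4, -1.9]
opening: 0.0427
```

Call:
arm_command --increments '[[[34, 0, 0, 1, 0, 0, 0], [34, 0, 0, 0, 0, 0, 0]]]'

```text
time: 25.92
eef_pos: [0.4178, -0.2833, 0.0259]
tool_rot: [-0.001, 0.707, 0.708, 0.0]
ft_force: [0.4, 1.3, -0.3]
opening: 0.0431
```

Call:
arm_command --increments '[[[34, 0, 0, 1, 0, 0, 0], [34, 0, 0, 0, 0, 0, 0]]]'

```text
time: 26.08
eef_pos: [0.4179, -0.2836, 0.0256]
tool_rot: [-0.001, 0.707, 0.708, 0.0]
ft_force: [-1.2, 0.5, 3.8]
opening: 0.0426
```

Call:
arm_command --increments '[[[34, 0, 0, 1, 0, 0, 0], [34, 0, 0, 0, 0, 0, 0]]]'

```text
time: 26.25
eef_pos: [0.4179, -0.2836, 0.0255]
tool_rot: [-0.001, 0.707, 0.708, 0.001]
ft_force: [-2.8, 2.6, 12.0]
opening: 0.0428
```

Contact. Relieve, open gently, withdraw straight up.

Call:
arm_command --increments '[[[34, 0, 0, -1, 0, 0, 0], [43, 0, 0, 0, 0, 0, 0], [45, 0, 0, 0, 0, 0, 0], [48, 0, 0, 0, 0, 0, 0], [54, 0, 0, 0, 0, 0, 0], [60, 0, 0, 0, 0, 0, 0], [64, 0, 0, 0, 0, 0, 0], [64, 0, 0, 0, 0, 0, 0], [64, 0, 0, -4, 0, 0, 0], [64, 0, 0, -8, 0, 0, 0], [64, 0, 0, -12, 0, 0, 0]]]'

```text
time: 27.17
eef_pos: [0.4172, -0.2831, 0.0492]
tool_rot: [-0.002, 0.707, 0.708, -0.0]
ft_force: [-0.0, 0.7, 0.4]
opening: 0.0638
```

Call:
arm_command --increments '[[[64, 0, 0, -20, 0, 0, 0], [64, 0, 0, -25, 0, 0, 0], [64, 0, 0, -25, 0, 0, 0], [64, 0, 0, -25, 0, 0, 0], [64, 0, 0, -25, 0, 0, 0], [64, 0, 0, -25, 0, 0, 0], [64, 0, 0, -15, 0, 0, 0], [64, 0, 0, 0, 0, 0, 0], [64, 0, 0, 0, 0, 0, 0]]]'

```text
time: 27.92
eef_pos: [0.4185, -0.2843, 0.2106]
tool_rot: [0.0, 0.707, 0.708, 0.001]
ft_force: [-0.6, 0.2, 0.3]
opening: 0.0642
```

Run:
```python
from h import *
b=optics.grab_frame("side");a=optics.grab_frame("top")
cv2.imwrite("pics/f1.png",b[:,:,::-1]); cv2.imwrite("pics/f2.png",a[:,:,::-1]); crop(b,300,170,390,250,7,"pics/f3.png")
o=get_obs(); print(o["time"],o["eef_pos"],o["ft_force"],o["opening"])
for c in("side","top"):
    for th in("spool","mat","cover","tray","tin","wax","bottle"):
        for d in nets.place_of(c,th)[:2]: print(c,th,round(d["p"],2),np.round(W(c,d["position"]),4))
```

```text
28.0167 [ 0.41758844 -0.28316757  0.2085603 ] [ 1.02561626 -0.24547955  0.89638491] 0.0638492410480634
side spool 0.78 [ 0.416  -0.2845  0.0039]
side mat 0.92 [ 4.204e-01 -2.834e-01 -4.000e-04]
side mat 0.77 [0.4166 0.0903 0.0028]
side cover 0.93 [0.4524 0.2628 0.0046]
side tin 0.85 [ 0.5861  0.2323 -0.0048]
side wax 0.9 [ 0.3663 -0.0275  0.0019]
side bottle 0.59 [ 0.5852 -0.0676  0.0666]
top spool 0.69 [ 0.4136 -0.2856  0.0029]
top mat 0.84 [ 4.189e-01 -2.844e-01 -1.000e-04]
top mat 0.79 [4.179e-01 9.710e-02 1.000e-04]
top cover 0.69 [0.4492 0.2627 0.0047]
top tray 0.96 [ 0.4486  0.2634 -0.0039]
top tin 0.72 [ 0.584   0.2349 -0.0021]
top wax 0.74 [ 3.602e-01 -2.870e-02 -2.000e-04]
top bottle 0.64 [ 0.6107 -0.238  -0.003 ]
top bottle 0.19 [ 0.5864 -0.065   0.0062]
```

View pics/f1.png

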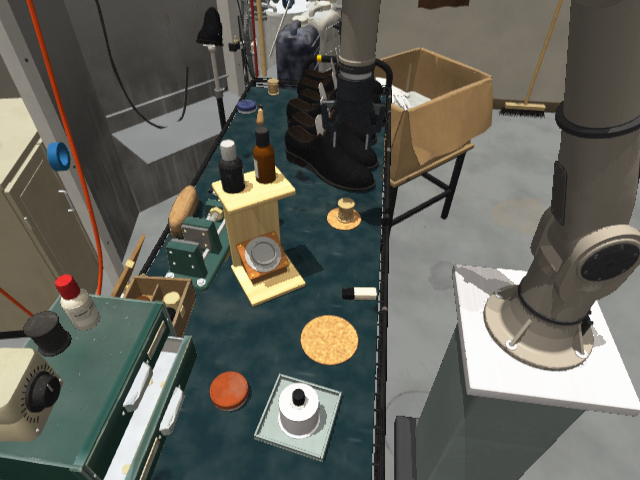

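View pics/f2.png

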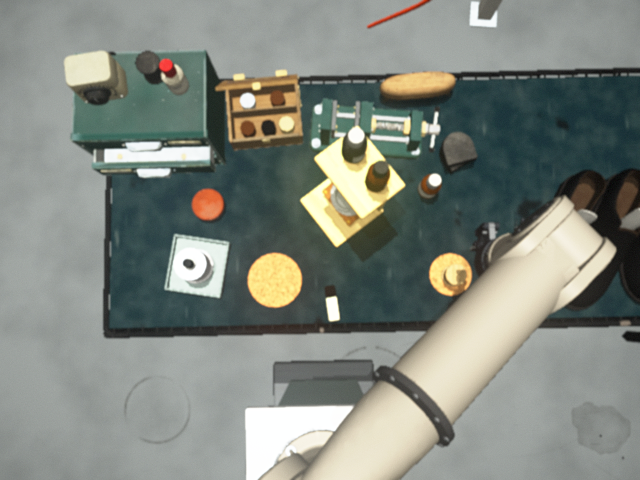

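View pics/f3.png

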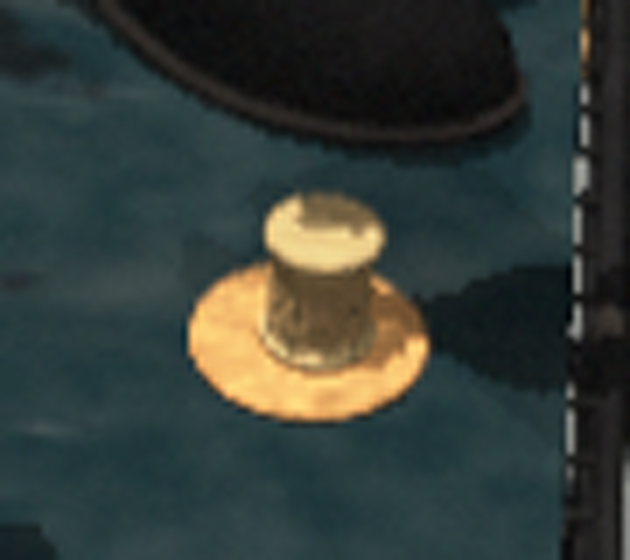

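The spool stands upright and wholly on the small mat (side 346,212). The cap stands in the tray (side 299,405). The bystanders are where they were, and the arm is clear with no contact force.

```bash
python3 -c "
from bench import hand_in
print(hand_in())"
```

```text
the job is handed in; nothing more can be done
None
```

The job is done and handed in at about 29 s of the 67 s allowed. The system gives no verdict.

- **Cover:** I lifted it by its knob along the deck's normal and lowered it open side down into the tray until I felt contact (about 20 N). Only then did I let go. The spool stayed in its cup.
- **Spool:** I drew it out along the cup's axis, turned it upright and lowered it onto the smaller (right-hand) mat until I felt contact (about 12 N). I then let go and backed straight up.

**Last checks:**
- **Spool:** it stands upright at about (0.415, -0.285), roughly 4–5 mm from the mat's centre, so wholly on the mat.
- **Cover:** it is upright inside the tray at about (0.451, 0.263).
- **Bystanders:** the bottle, tin and wax stick were found within network error (about 2 mm) of where they started.
- **Arm:** it was clear of everything, with about 1 N on the wrist.

**Readings that disagreed:**
- **Jaw opening:** the jaws read 17.8 mm on the 20 mm knob and 42.8 mm on the 44 mm spool. Both were held firmly.
- **False reports:** the networks sometimes took other things for the mat, bottle or cover. I settled these against the pictures.

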